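# Palette on the mat, then hold the paint box open

## Robot

A 7-joint arm with a two-finger parallel gripper is mounted at the origin on the work surface. World frame = base frame: x ahead of the robot, y to its left, z up, the work surface at z = 0. Lengths are in m, angles in rad, forces in N, time in s.
With the tool pointing down it reaches from about 0.4 to 0.875 m from the base axis. Payload 19.3 kg.
Tool frame: the origin (TCP) lies at the very end of the fingers, on their centre line; the grasp point (between the pads) lies 19 mm behind it; z points along the fingers, y is the direction in which the jaws open and shut (so a half turn about z gives the same grasp; the last joint's range is limited). The gripper opens to 85 mm and grips with 20 to 120 N. Pads are 22 mm wide; open, the fingers measure 114 mm over their backs; the gripper's body (76 mm by 85 mm) begins 54 mm behind the grasp point. The pads swing forward as they close: fully open they stand 13 mm farther back than shut.
Start: joints at [-1.355, 0.521, -0.036, 1.599, 0.021, 1.021, -0.113], TCP at [0.176, 0.6, 0.231] pointing down, gripper open.
Joint ranges: [-2.91, 2.91], [-0.3, 2.13], [-1.5, 1.42], [0.17, 2.43], [-1.26, 4.41], [0.16, 1.93], [-2.52, 2.52]. Speed limits (rad/s): [1.89, 1.89, 2.39, 2.39, 3.01, 3.01, 3.01].

## Interface

Orientations are given as [roll, pitch, yaw] about the fixed x, y, z axes, in that order (R = Rz(yaw) Ry(pitch) Rx(roll)).
In Python, from workcell import bot, grab_frame, calibration, workorder gives the robot as it stands.
- The arm moves only by the tool move_arm, never from a script. Its arguments are lists of equal length, an entry for each row: "jaw": the closure in counts, from 0 (fully open) to 255 (shut); "dp": the shift along the tool's x, y, z in units of 800 mm (1.0 is 800 mm), a list of three; "rotation": the turn, a rotation vector about the tool's x, y, z in units of pi rad (1.0 is pi rad), a list of three. In form: {"jaw": [jaw, ...], "dp": [[dx, dy, dz], ...], "rotation": [[rx, ry, rz], ...]}. A call has 1 to 10 rows; each row shifts and turns the commanded pose from where the row before left it, along the tool's axes as they then stand; what a row does not reach is not made up. A row lasts 1/8 s, in which the tool goes at most 62.5 mm and 10.7 degrees, less where a joint would pass 70% of its speed; a pose out of reach is approached as far as the arm can. A call with a number of a shift or a turn outside -1 to 1 is refused whole. A call with a gripper value outside its range is refused whole. The fingers move at their own pace and stop on an object; "squeeze" is the grip in N (left out, the last holds). Time passes only in rows, so rows that do not move let the fingers close. It gives the time, the measured TCP pose, the force and the opening at its end, in the units of the state.
- bot.observe(): the state, without advancing time (a new reading comes with each control period).
- grab_frame(name): name is "scene" or "top"; returns the picture (420x560x3 uint8, blue, green, red); there is no depth.
- calibration(name): a dict with "camera_matrix" (3x3 intrinsics, pixels), "dist" ([k1, k2, p1, p2, k3] as OpenCV has them; the pictures are not rectified), "T" (4x4, takes a point from camera to world coordinates). Camera axes: x right, y down, z forward; pixel columns grow to the right and rows downward; lengths in m; the calibration is good to about 2 mm. A picture is of the moment at which its call begins. calibration takes no time and is no camera call.
- workorder.job_done(): hands the job in, once; it reports no verdict.
The state is a dict: "clock": time; "qpos": joint angles; "qd": joint speeds; "joint_efforts": joint torques, N m; "position": TCP position; "tool_rot": TCP orientation; "force": force on the tool from outside, world axes, zero at the start; "moment": the same for the moment, N m; "grip_width": finger opening in m.
Only numpy, scipy, OpenCV 4.12 (cv2) and the standard library are available. Lean on these libraries where they do the work, as an engineer would, in place of code of your own. Each camera call takes 0.05 s, during which the arm holds its last target. There are 200 camera calls.

## Task

Get things ready for the painter: first slide the round white palette across the table, keeping it flat because its paint is wet, until it lies wholly on the round dark rubber mat. Then lift the lid of the wooden paint box by its steel bar to 45 degrees, half way to upright, and keep holding it there with the gripper so that the painter can take tubes out: finish while still holding the lid, since it falls shut when let go. Leave the two paint bottles and the brush where they are.

Things in the scene. Friction and masses are not known exactly. Their poses are not given: they have to be found in the camera images.
- palette: loose round white porcelain paint palette, 120 mm in diameter, 22 mm high (a solid 12 mm floor with a 4 mm thick rim around it and low paint wells inside), about 0.3 kg; origin at the centre of its underside, z up. It starts nearer to the robot than the mat, wholly or partly off it
- mat: round dark rubber mat, 200 mm in diameter, fixed flat on the table and so thin (1 mm) that things slide onto it without a step; origin at its centre, z up. The palette (radius 60) is wholly on it when their centres are within 40 mm
- box: fixed wooden paint box, 180 mm deep (x) by 220 mm wide (y) by 80 mm high, origin at the centre of its underside, z up; its own -x side is the front, which looks roughly to the robot; the lid is hinged along the top of its +x (far) side
- lid (a joint): angle of the box's lid in rad: 0 = shut (lying level on the box), 0.785 = 45 degrees, stops at 1.35. The lid is a wooden board 180 by 220 by 12 mm, about 0.4 kg with its bar; it turns freely about the far top edge of the box and falls shut from any angle when let go
- lid_bar (a point): middle of the lid's handle: a round steel bar 12 mm thick, 116 mm long, parallel to the hinge, 50 mm out in front of the lid's front edge on two arms (8 mm wide, 54 mm left and right of the middle), leaving a gap of 44 mm between bar and lid or box. It is 230 mm from the hinge line; 86 mm above the table when shut, 247 mm at 45 degrees. Moves with the lid; y lies along the bar
- lid_hinge (a point): middle of the hinge line, on the far top edge of the box, 90 mm behind the box's centre and 80.5 mm above the table; y lies along the hinge line. The bar's centre stands 6 mm above the lid's underside, which passes through this point
- bottle_a: bystander: closed paint bottle with white cap, 36 mm in diameter, 115 mm high, standing behind the box; origin at the centre of its underside; not to be disturbed
- bottle_b: bystander: closed paint bottle with white cap, 40 mm in diameter, 100 mm high, standing beyond the mat; origin at the centre of its underside; not to be disturbed
- brush: bystander: paint brush, 170 mm long, lying on the table between the box and the mat; not to be disturbed
Mind the look-alikes: they are no part of the job. What is shaped like the palette but green or pink is not meant.

How it is judged:
By the outcome, as a careful person would: the job done as asked, in the order asked, and still so for the second after the job is handed in, while the arm keeps its last pose, push and grip.
It also fails if it takes over 54 s, if anything falls off the work surface, if the arm or the gripper's body presses on something with over 40 N, if the wrist force passes 120 N, or if a joint passes its speed limit or range.

## Working session

There is one attempt and no reset: what is moved stays moved. The work goes in short steps, Python scripts to look and compute and a tool call to move; the robot and the scene stay as the last step left them, time stands still between calls to the robot, and variables do not carry over. Pictures are saved under pics/ and viewed, about 8 in all and at most 12, crops included, and the job is handed in when it is done.

Besides the shell and the picture viewer there is one more tool, called after "Request:" in YAML: its name, and indented under it one key for each argument. move_arm: Moves the arm, as the interface text tells. Shifts and turns lie within -1 to 1; 1 stands for 800 mm of shift or pi rad of turn. Its arguments: {"type":"object","properties":{"jaw":{"type":"array","items":{"type":"number"}},"dp":{"type":"array","items":{"type":"array","items":{"type":"number","minimum":-1,"maximum":1}}},"rotation":{"type":"array","items":{"type":"array","items":{"type":"number","minimum":-1,"maximum":1}}},"squeeze":{"type":"number"}},"required":["jaw","dp","rotation"]}

```bash
mkdir -p pics; cat > h.py <<'E'
import numpy as np, cv2
from workcell import bot, grab_frame, calibration, workorder
def ray(name,uv,z):
    c=calibration(name);K=np.array(c["camera_matrix"],float);T=np.array(c["T"])
    n=cv2.undistortPoints(np.array(uv,float).reshape(-1,1,2),K,np.array(c["dist"],float)).reshape(-1,2)
    d=np.c_[n,np.ones(len(n))]@T[:3,:3].T;o=T[:3,3]
    z=np.broadcast_to(z,len(n))
    return o+d*((z-o[2])/d[:,2])[:,None]
def proj(name,P):
    c=calibration(name);T=np.linalg.inv(np.array(c["T"]))
    return cv2.projectPoints(np.array(P,float).reshape(-1,3),cv2.Rodrigues(T[:3,:3])[0],T[:3,3],np.array(c["camera_matrix"],float),np.array(c["dist"],float))[0].reshape(-1,2)
E
python3 - <<'E'
from h import *
for n in("top","scene"):
    cv2.imwrite(f"pics/{n}0.png",grab_frame(n)); print(np.round(calibration(n)["T"],3).tolist())
s=bot.observe();print({k:np.round(v,3).tolist() for k,v in s.items()})
E
```

```text
[[-0.0, -0.995, 0.101, 0.406], [-1.0, 0.001, 0.001, -0.043], [-0.001, -0.101, -0.995, 1.39], [0.0, 0.0, 0.0, 1.0]]
[[-0.203, 0.546, -0.813, 1.529], [0.979, 0.113, -0.168, 0.175], [-0.0, -0.83, -0.557, 0.745], [0.0, 0.0, 0.0, 1.0]]
{'clock': 0.1, 'qpos': [-1.355, 0.522, -0.036, 1.6, 0.021, 1.021, -0.113], 'qd': [-0.0, -0.0, 0.0, -0.001, 0.0, 0.0, -0.001], 'joint_efforts': [0.003, -92.849, 1.983, -37.054, 0.018, 0.005, -0.0], 'position': [0.176, 0.599, 0.231], 'tool_rot': [-3.141, 0.0, 2.856], 'force': [-0.048, 0.283, 0.225], 'moment': [0.011, 0.093, -0.015], 'grip_width': 0.086}
```

View pics/top0.png

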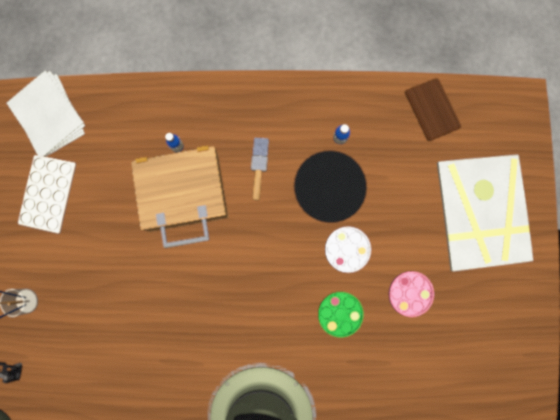

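View pics/scene0.png

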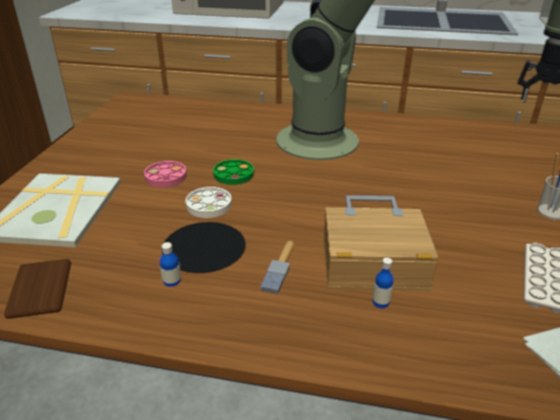

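Top view: white palette (348,250), mat (331,186), box lid around (180,190) with its bar at (185,243), bottles (173,140) and (343,132), brush (260,168). The scene view agrees. Green and pink look-alikes sit at (341,315) and (412,294). Now to measure.

```bash
cat > m.py <<'E'
from h import *
def blob(mask,near,R=60):
    m=np.zeros_like(mask);cv2.circle(m,near,R,255,-1);m&=mask
    cs,_=cv2.findContours(m,cv2.RETR_EXTERNAL,cv2.CHAIN_APPROX_NONE)
    return max(cs,key=cv2.contourArea)
def circ(name,c,z):
    p=ray(name,c.reshape(-1,2),z)[:,:2]
    A=np.c_[2*p,np.ones(len(p))];s=np.linalg.lstsq(A,(p**2).sum(1),rcond=None)[0]
    return s[:2],np.sqrt(s[2]+s[:2]@s[:2])
def white(im):
    h=cv2.cvtColor(im,cv2.COLOR_BGR2HSV);return cv2.inRange(h,(0,0,140),(180,70,255))
E
python3 - <<'E'
from m import *
t=cv2.imread("pics/top0.png");s=cv2.imread("pics/scene0.png")
dk=lambda im:cv2.inRange(im,(0,0,0),(45,45,45))
print("mat",circ("top",blob(dk(t),(331,186),50),.001),circ("scene",blob(dk(s),(205,246),60),.001))
for n,im,c in(("top",t,(348,250)),("scene",s,(208,202))):
    b=cv2.convexHull(blob(white(im),c,30));e=cv2.fitEllipse(b);print(n,e,circ(n,b,.022))
# lid
h=cv2.cvtColor(t,cv2.COLOR_BGR2HSV)
print("wood hsv",h[190,180],h[220,190],"table",h[250,250],"bar",h[242,185],h[160,205])
m=cv2.inRange(h,(8,60,150),(30,255,255));b=blob(m,(180,188),75);r=cv2.minAreaRect(b);bp=cv2.boxPoints(r)
print(r,bp.tolist(),ray("top",bp,.0925).round(4).tolist())
bar=cv2.inRange(h,(0,0,90),(180,70,255));b=blob(bar,(185,232),33);r=cv2.minAreaRect(b);print("bar",r,ray("top",cv2.boxPoints(r),.086).round(4).tolist())
for nm,c in(("botA",(173,140)),("botB",(343,132))):
    w=blob(cv2.inRange(h,(0,0,150),(180,60,255)),c,15);u=w.reshape(-1,2).mean(0);print(nm,u,ray("top",[u],.11))
sc=cv2.resize(np.hstack([t[120:280,110:250],t[120:280,250:390]]),None,fx=2.8,fy=2.8,interpolation=cv2.INTER_CUBIC);cv2.imwrite("pics/crop.png",sc)
E
```

```text
mat (array([ 0.61933814, -0.18591596]), np.float64(0.09332792024865653)) (array([ 0.61818747, -0.18226159]), np.float64(0.0916797675301326))
top ((347.6072082519531, 249.1360321044922), (46.03083419799805, 46.458168029785156), 160.30018615722656) (array([ 0.44721842, -0.22897436]), np.float64(0.06150633473903163))
scene ((207.7992706298828, 201.27781677246094), (31.172283172607422, 46.48844528198242), 82.22747802734375) (array([ 0.46163661, -0.22639998]), np.float64(0.06871723965121003))
wood hsv [ 16 120 219] [ 16 126 202] table [ 13 159 173] bar [ 15   3 167] [ 16 121 219]
((172.80166625976562, 187.75180053710938), (135.5056610107422, 149.91090393066406), 1.9749339818954468) [[102.50595092773438, 260.3277893066406], [107.67221069335938, 110.5059585571289], [243.09738159179688, 115.17581176757812], [237.93112182617188, 264.9976501464844]] [[0.4148, 0.4049, 0.0925], [0.8097, 0.4072, 0.0925], [0.791, 0.0459, 0.0925], [0.4056, 0.0561, 0.0925]]
bar ((183.29795837402344, 226.35153198242188), (35.14118194580078, 51.35139465332031), 79.4608154296875) [[0.5351, 0.2711, 0.086], [0.5591, 0.1408, 0.086], [0.4711, 0.1233, 0.086], [0.4468, 0.2526, 0.086]]
botA [168.9047619  136.33333333] [[0.73178209 0.23461771 0.11      ]]
botB [343.91304348 128.26086957] [[ 0.75158518 -0.21247026  0.11      ]]
```

View pics/crop.png

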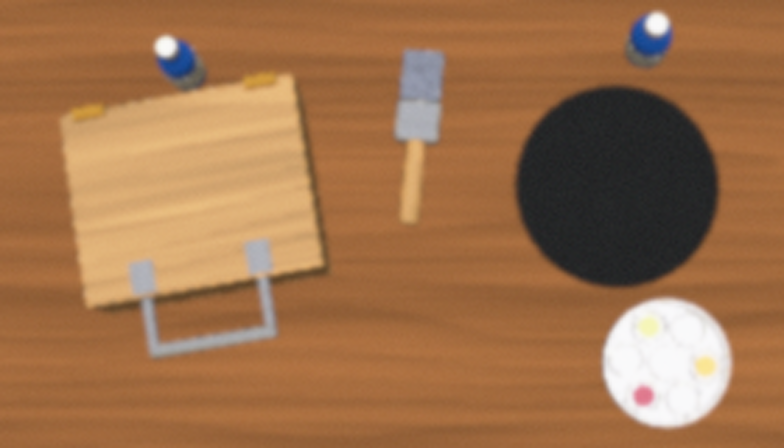

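Crop shows: lid corners at about (62,117), (293,75), (323,268), (88,306), and bar ends at (153,350) and (273,332). The brush and bottles are clear of the routes.

```bash
cat > plan.py <<'E'
from h import *
from scipy.spatial.transform import Rotation as R
import json
def plan(wps, start=None):
    """wps: list of (pos, rpy, nrows); prints rows in tool units"""
    s=bot.observe()
    p,r=(np.array(s["position"]),R.from_euler("xyz",s["tool_rot"])) if start is None else start
    D,W=[],[]
    for pos,rpy,n in wps:
        p0,r0=p,r; q=R.from_euler("xyz",rpy) if not isinstance(rpy,R) else rpy
        rv=(r0.inv()*q).as_rotvec()
        for i in range(1,n+1):
            tp=p0+(np.array(pos)-p0)*i/n; tr=r0*R.from_rotvec(rv*i/n)
            d=np.round(r.inv().apply(tp-p)/.8,3); w=np.round((r.inv()*tr).as_rotvec()/np.pi,3)
            D.append((d+0).tolist());W.append((w+0).tolist())
            p=p+r.apply(d*.8); r=r*R.from_rotvec(w*np.pi)   # follow the rounded rows
    for i in range(0,len(D),10): print("dp",json.dumps(D[i:i+10]),"\nrot",json.dumps(W[i:i+10]))
    print("end",p.round(4),r.as_euler("xyz").round(3))
E
python3 - <<'E'
from plan import *
c=lambda a:np.array(a)/2.8+[110,120]
lid=ray("top",c([(62,117),(293,75),(323,268),(88,306)]),.0925)
bar=ray("top",c([(153,350),(273,332)]),.092)
print(lid.round(4).tolist(),"\n",bar.round(4).tolist(),bar.mean(0))
e=lambda a,b:(np.degrees(np.arctan2(*(b-a)[1::-1])).round(2),np.linalg.norm(b-a).round(4))
print(e(lid[1],lid[0]),e(lid[2],lid[3]),e(lid[3],lid[0]),e(lid[2],lid[1]),"bar",e(bar[1],bar[0]))
pi=np.pi
print(np.round(lid[:2].mean(0)-bar.mean(0),4))
a0=np.arctan2(.599,.176);W=[]
for k in range(1,21):
    f=k/20;a=a0+f*(np.arctan2(-.248,.365)-a0);rad=.625+f*(.445-.625)
    W.append(((rad*np.cos(a),rad*np.sin(a),.231-f*.15),(pi,0,2.856+f*(.244-2.856)),1))
plan(W)
E
```

```text
[[0.6699, 0.3336, 0.0925], [0.7074, 0.1184, 0.0925], [0.5295, 0.0886, 0.0925], [0.4948, 0.3036, 0.0925]] 
 [[0.4551, 0.2426, 0.092], [0.4717, 0.1333, 0.092]] [0.46341581 0.18798588 0.092     ]
(np.float64(99.87), np.float64(0.2185)) (np.float64(99.17), np.float64(0.2178)) (np.float64(9.72), np.float64(0.1777)) (np.float64(9.5), np.float64(0.1803)) bar (np.float64(98.64), np.float64(0.1106))
[0.2252 0.038  0.0005]
dp [[-0.072, -0.014, 0.009], [-0.072, -0.012, 0.01], [-0.071, -0.01, 0.009], [-0.071, -0.007, 0.009], [-0.069, -0.004, 0.01], [-0.068, -0.002, 0.009], [-0.068, 0.0, 0.01], [-0.066, 0.003, 0.009], [-0.066, 0.005, 0.009], [-0.064, 0.006, 0.01]] 
rot [[0.0, 0.0, 0.041], [0.0, 0.0, 0.042], [0.0, 0.0, 0.042], [0.0, 0.0, 0.041], [0.0, 0.0, 0.042], [0.0, 0.0, 0.041], [0.0, 0.0, 0.042], [0.0, 0.0, 0.041], [0.0, 0.0, 0.042], [0.0, 0.0, 0.042]]
dp [[-0.063, 0.009, 0.009], [-0.061, 0.011, 0.01], [-0.06, 0.012, 0.009], [-0.058, 0.015, 0.01], [-0.057, 0.016, 0.009], [-0.056, 0.017, 0.01], [-0.054, 0.019, 0.009], [-0.052, 0.021, 0.009], [-0.051, 0.021, 0.01], [-0.049, 0.023, 0.009]] 
rot [[0.0, 0.0, 0.041], [0.0, 0.0, 0.042], [0.0, 0.0, 0.041], [0.0, 0.0, 0.042], [0.0, 0.0, 0.041], [0.0, 0.0, 0.042], [0.0, 0.0, 0.042], [0.0, 0.0, 0.041], [0.0, 0.0, 0.042], [0.0, 0.0, 0.041]]
end [ 0.3677 -0.2502  0.0812] [3.141 0.    0.245]
```

Request:
move_arm:
  jaw: [75,75,75,75,75,75,75,75,75,75]
  dp:
    - [-0.072,-0.014,0.009]
    - [-0.072,-0.012,0.01]
    - [-0.071,-0.01,0.009]
    - [-0.071,-0.007,0.009]
    - [-0.069,-0.004,0.01]
    - [-0.068,-0.002,0.009]
    - [-0.068,0.0,0.01]
    - [-0.066,0.003,0.009]
    - [-0.066,0.005,0.009]
    - [-0.064,0.006,0.01]
  rotation:
    - [0.0,0.0,0.041]
    - [0.0,0.0,0.042]
    - [0.0,0.0,0.042]
    - [0.0,0.0,0.041]
    - [0.0,0.0,0.042]
    - [0.0,0.0,0.041]
    - [0.0,0.0,0.042]
    - [0.0,0.0,0.041]
    - [0.0,0.0,0.042]
    - [0.0,0.0,0.042]

```text
clock: 1.35
position: [0.5039, 0.1789, 0.1558]
tool_rot: [3.141, 0.0, 1.544]
force: [1.1, 0.5, -0.1]
grip_width: 0.0604
```

Request:
move_arm:
  jaw: [75,75,75,75,75,75,75,75,75,75]
  dp:
    - [-0.063,0.009,0.009]
    - [-0.061,0.011,0.01]
    - [-0.06,0.012,0.009]
    - [-0.058,0.015,0.01]
    - [-0.057,0.016,0.009]
    - [-0.056,0.017,0.01]
    - [-0.054,0.019,0.009]
    - [-0.052,0.021,0.009]
    - [-0.051,0.021,0.01]
    - [-0.049,0.023,0.009]
  rotation:
    - [0.0,0.0,0.041]
    - [0.0,0.0,0.042]
    - [0.0,0.0,0.041]
    - [0.0,0.0,0.042]
    - [0.0,0.0,0.041]
    - [0.0,0.0,0.042]
    - [0.0,0.0,0.042]
    - [0.0,0.0,0.041]
    - [0.0,0.0,0.042]
    - [0.0,0.0,0.041]

```text
clock: 2.6
position: [0.3669, -0.2508, 0.0806]
tool_rot: [3.141, 0.0, 0.241]
force: [1.6, -0.4, -0.3]
grip_width: 0.0601
```

Request:
move_arm:
  jaw: [75,75]
  dp:
    - [0,0,0]
    - [0,0,0]
  rotation:
    - [0,0,0]
    - [0,0,0]

```text
clock: 2.85
position: [0.3682, -0.2495, 0.0809]
tool_rot: [-3.141, -0.0, 0.246]
force: [-0.0, 0.6, -0.4]
grip_width: 0.0604
```

Request:
move_arm:
  jaw: [75,75,75,75,75,75]
  dp:
    - [0,0,0.03]
    - [0,0,0.03]
    - [0,0,0.02]
    - [0,0,0.01]
    - [0,0,0.005]
    - [0,0,0]
  rotation:
    - [0,0,0]
    - [0,0,0]
    - [0,0,0]
    - [0,0,0]
    - [0,0,0]
    - [0,0,0]

```text
clock: 3.6
position: [0.3681, -0.2496, 0.0051]
tool_rot: [3.141, -0.0, 0.246]
force: [-0.8, 0.0, -0.1]
grip_width: 0.0608
```

```bash
python3 - <<'E'
from plan import *
im=grab_frame("scene");cv2.imwrite("pics/s1.png",cv2.resize(im[130:280,130:280],None,fx=4,fy=4,interpolation=cv2.INTER_CUBIC))
E
```

```text
(no output)
```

View pics/s1.png

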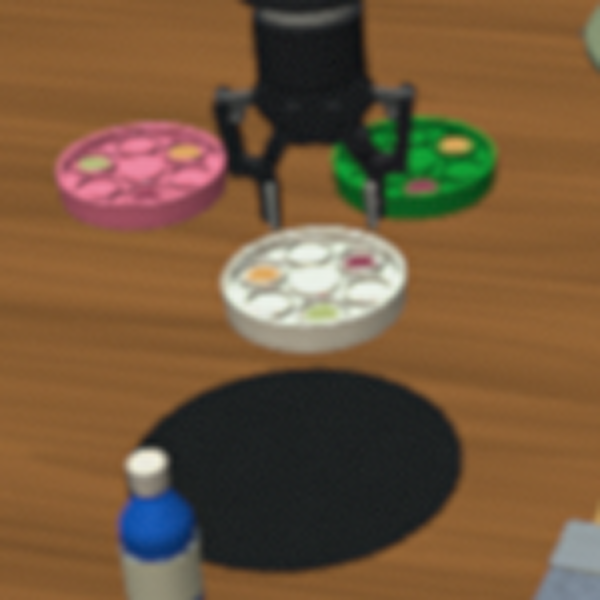

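Fingertips at crop (270,222) and (372,222) stand symmetrically behind the white palette, clear of the green and pink ones. Next, check the tip height.

```bash
python3 - <<'E'
from h import *
u=np.array([.97,.2435]);v=np.array([-.2435,.97]);p=np.array([.3681,-.2496])
for z in(0,.005,.01,.015,.02):
    P=[[*(p+u*.011+v*s),z] for s in(-.037,.037)]
    print(z,((proj("scene",P)-130)*4).round(0).tolist())
E
```

```text
0 [[270.0, 246.0], [376.0, 244.0]]
0.005 [[269.0, 240.0], [375.0, 237.0]]
0.01 [[269.0, 234.0], [375.0, 231.0]]
0.015 [[268.0, 227.0], [375.0, 225.0]]
0.02 [[267.0, 221.0], [374.0, 219.0]]
```

Request:
move_arm:
  jaw: [75,75,75,75]
  dp:
    - [0,0,0.003]
    - [0,0,0.003]
    - [0,0,0.001]
    - [0,0,0]
  rotation:
    - [0,0,0]
    - [0,0,0]
    - [0,0,0]
    - [0,0,0]

```text
clock: 4.15
position: [0.3678, -0.2498, -0.0007]
tool_rot: [-3.142, 0.0, 0.245]
force: [0.7, 0.3, 0.2]
grip_width: 0.0605
```

Request:
move_arm:
  jaw: [75,75,75,75,75,75,75,75,75,75]
  dp:
    - [0.01,0,0]
    - [0.005,0,0]
    - [0.005,0,0]
    - [0.008,0,0]
    - [0.01,0,0]
    - [0.01,0,0]
    - [0.01,0,0]
    - [0.01,0,0]
    - [0.01,0,0]
    - [0.01,0,0]
  rotation:
    - [0,0,0]
    - [0,0,0]
    - [0,0,0]
    - [0,0,0]
    - [0,0,0]
    - [0,0,0]
    - [0,0,0]
    - [0,0,0]
    - [0,0,0]
    - [0,0,0]

```text
clock: 5.4
position: [0.4366, -0.2325, -0.0007]
tool_rot: [-3.142, 0.0, 0.245]
force: [-2.8, -0.4, 0.0]
grip_width: 0.0604
```

```bash
cat > pal.py <<'E'
from m import *
import sys
g=eval(sys.argv[1]);t=grab_frame("top");u=tuple(int(v) for v in proj("top",[[*g,.022]])[0])
b=cv2.convexHull(blob(white(t),u,32));print(u,circ("top",b,.022)); cv2.imwrite(sys.argv[2],cv2.resize(t[110:290,250:430],None,fx=3,fy=3))
E
python3 pal.py "(.503,-.215)" pics/t2.png
```

```text
(342, 228) (array([ 0.50011552, -0.21354124]), np.float64(0.058152058810802404))
```

Request:
move_arm:
  jaw: [75,75,75,75,75,75,75,75,75,75]
  dp:
    - [0.01,0,0]
    - [0.01,0,0]
    - [0.01,0,0]
    - [0.01,0,0]
    - [0.01,0,0]
    - [0.01,0,0]
    - [0.01,0,0]
    - [0.01,0,0]
    - [0.01,0,0]
    - [0.01,0,0]
  rotation:
    - [0,0,0]
    - [0,0,0]
    - [0,0,0]
    - [0,0,0]
    - [0,0,0]
    - [0,0,0]
    - [0,0,0]
    - [0,0,0]
    - [0,0,0]
    - [0,0,0]

```text
clock: 6.7
position: [0.5142, -0.2131, -0.0007]
tool_rot: [-3.142, 0.0, 0.245]
force: [-2.0, -0.1, 0.3]
grip_width: 0.0604
```

Request:
move_arm:
  jaw: [75,75,75,75,75,75,75,75,75,75]
  dp:
    - [0.01,0,0]
    - [0.01,0,0]
    - [0.01,0,0]
    - [0.008,0,0]
    - [0.005,0,0]
    - [0.003,0,0]
    - [0,0,0]
    - [-0.01,0,0]
    - [-0.02,0,0]
    - [-0.02,0,0]
  rotation:
    - [0,0,0]
    - [0,0,0]
    - [0,0,0]
    - [0,0,0]
    - [0,0,0]
    - [0,0,0]
    - [0,0,0]
    - [0,0,0]
    - [0,0,0]
    - [0,0,0]

```text
clock: 7.95
position: [0.5091, -0.2145, -0.0006]
tool_rot: [3.142, 0.0, 0.245]
force: [-0.9, 0.4, 0.0]
grip_width: 0.0603
```

```bash
python3 pal.py "(.619,-.185)" pics/t3.png
```

```text
(330, 184) (array([ 0.6103645 , -0.18653978]), np.float64(0.0601106571091091))
```

View pics/t3.png

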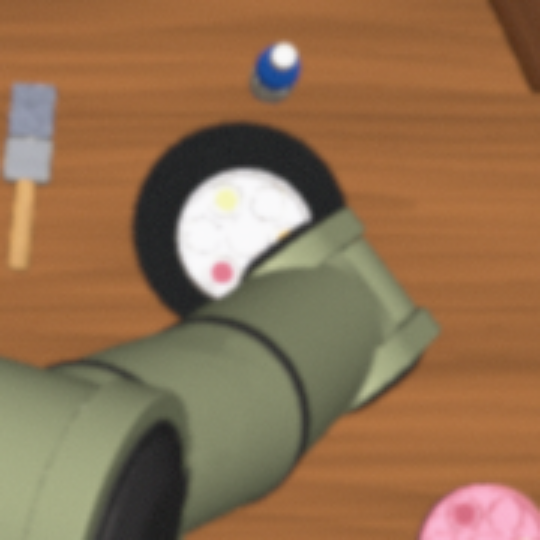

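Palette sits on the mat within about 10 mm of its centre, and the brush and bottle_b are undisturbed. Now the lid.

```bash
cat > lid.py <<'E'
from plan import *
a=np.radians(9.5);d=np.array([np.cos(a),np.sin(a),0]);e=np.array([-np.sin(a),np.cos(a),0]);k=np.array([0,0,1.])
H=np.array([.6887,.226,.0805])
R0=R.from_matrix(np.c_[np.cross(d,-k),d,-k])
def grasp(th,back=0,lean=15,depth=.019):
    Re=R.from_rotvec(e*th); bar=H+Re.apply(-.23*d+.0055*k)
    r=R.from_rotvec(e*(th-np.radians(lean)))*R0
    return bar+r.apply([0,0,depth-back]),r
E
python3 - <<'E'
from lid import *
s=bot.observe();p=np.array(s["position"]);r=R.from_euler("xyz",s["tool_rot"])
up=p+[-.01,0,.22]
g,gr=grasp(0,.12);g2,_=grasp(0)
print(g,g2)
plan([(up,r,5),(g,gr,12)])
E
```

```text
[0.43607209 0.18372459 0.18355851] [0.46670443 0.18885068 0.06764741]
dp [[-0.003, -0.001, -0.055], [-0.002, 0.0, -0.055], [-0.003, -0.001, -0.055], [-0.002, 0.0, -0.055], [-0.003, -0.001, -0.055], [0.004, -0.042, 0.004], [0.009, -0.041, 0.003], [0.014, -0.04, 0.002], [0.018, -0.038, 0.003], [0.024, -0.035, 0.001]] 
rot [[0.0, 0.0, 0.0], [0.0, 0.0, 0.0], [0.0, 0.0, 0.0], [0.0, 0.0, 0.0], [0.0, 0.0, 0.0], [-0.006, 0.005, -0.039], [-0.005, 0.005, -0.04], [-0.006, 0.006, -0.039], [-0.006, 0.005, -0.039], [-0.005, 0.005, -0.04]]
dp [[0.027, -0.032, 0.002], [0.031, -0.029, 0.002], [0.034, -0.024, 0.001], [0.037, -0.02, 0.002], [0.04, -0.016, 0.002], [0.04, -0.01, 0.003], [0.042, -0.006, 0.003]] 
rot [[-0.006, 0.005, -0.039], [-0.006, 0.006, -0.04], [-0.005, 0.005, -0.039], [-0.006, 0.005, -0.039], [-0.005, 0.005, -0.04], [-0.006, 0.005, -0.039], [-0.006, 0.006, -0.039]]
end [0.4359 0.1836 0.1835] [ 2.879e+00 -1.000e-03  1.735e+00]
```

Request:
move_arm:
  jaw: [75,75,75,75,75,136,136,136,136,136]
  dp:
    - [-0.003,-0.001,-0.055]
    - [-0.002,0.0,-0.055]
    - [-0.003,-0.001,-0.055]
    - [-0.002,0.0,-0.055]
    - [-0.003,-0.001,-0.055]
    - [0.004,-0.042,0.004]
    - [0.009,-0.041,0.003]
    - [0.014,-0.04,0.002]
    - [0.018,-0.038,0.003]
    - [0.024,-0.035,0.001]
  rotation:
    - [0.0,0.0,0.0]
    - [0.0,0.0,0.0]
    - [0.0,0.0,0.0]
    - [0.0,0.0,0.0]
    - [0.0,0.0,0.0]
    - [-0.006,0.005,-0.039]
    - [-0.005,0.005,-0.04]
    - [-0.006,0.006,-0.039]
    - [-0.006,0.005,-0.039]
    - [-0.005,0.005,-0.04]

```text
clock: 9.25
position: [0.4737, -0.0468, 0.2046]
tool_rot: [3.034, -0.05, 0.871]
force: [0.2, 0.1, -0.5]
grip_width: 0.0398
```

Request:
move_arm:
  jaw: [136,136,136,136,136,136,136,136,136]
  dp:
    - [0.027,-0.032,0.002]
    - [0.031,-0.029,0.002]
    - [0.034,-0.024,0.001]
    - [0.037,-0.02,0.002]
    - [0.04,-0.016,0.002]
    - [0.04,-0.01,0.003]
    - [0.042,-0.006,0.003]
    - [0,0,0]
    - [0,0,0]
  rotation:
    - [-0.006,0.005,-0.039]
    - [-0.006,0.006,-0.04]
    - [-0.005,0.005,-0.039]
    - [-0.006,0.005,-0.039]
    - [-0.005,0.005,-0.04]
    - [-0.006,0.005,-0.039]
    - [-0.006,0.006,-0.039]
    - [0,0,0]
    - [0,0,0]

```text
clock: 10.38
position: [0.4383, 0.1838, 0.1834]
tool_rot: [2.878, -0.001, 1.736]
force: [1.0, -0.1, -0.2]
grip_width: 0.04
```

```bash
python3 - <<'E'
from lid import *
g,gr=grasp(0,.0)
plan([(grasp(0,.04)[0],gr,4),(g,gr,5)])
im=grab_frame("scene");cv2.imwrite("pics/s4.png",cv2.resize(im[120:320,290:490],None,fx=3,fy=3,interpolation=cv2.INTER_CUBIC))
E
```

```text
dp [[0.0, -0.001, 0.025], [0.0, 0.0, 0.025], [0.0, -0.001, 0.024], [0.0, -0.001, 0.025], [0.0, 0.0, 0.01], [0.0, 0.0, 0.01], [0.0, 0.0, 0.01], [0.0, 0.0, 0.01], [0.0, 0.0, 0.01]] 
rot [[0.0, 0.0, 0.0], [0.0, 0.0, 0.0], [0.001, 0.0, 0.0], [0.0, 0.0, 0.0], [0.0, 0.0, 0.0], [0.0, 0.0, 0.0], [0.0, 0.0, 0.0], [0.0, 0.0, 0.0], [0.0, 0.0, 0.0]]
end [0.4665 0.1887 0.0677] [ 2.881e+00 -1.000e-03  1.736e+00]
```

View pics/s4.png

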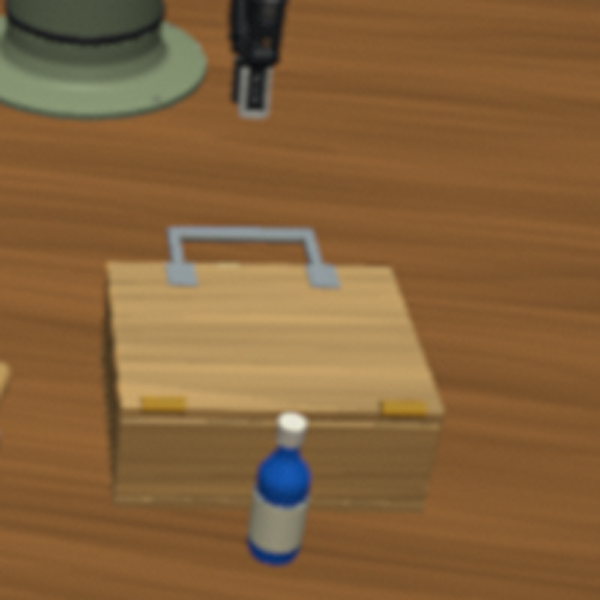

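Gripper hangs above the bar at crop (255,115), and the bar's middle is at crop (242,234). I'll cross-check that in this second view.

```bash
python3 - <<'E'
from lid import *
print(ray("scene",[[290+242/3,120+234/3]],.088), proj("scene",[H-.23*d+.0055*k])*1)
print(((proj("scene",[H+.011*k+.11*e,H+.011*k-.11*e])-[290,120])*3).round())
E
```

```text
[[0.46663546 0.19102787 0.088     ]] [[369.43327202 197.53059487]]
[[441. 410.]
 [116. 402.]]
```

Request:
move_arm:
  jaw: [136,136,136,136]
  dp:
    - [0,-0.001,0.025]
    - [0,0,0.025]
    - [0,-0.001,0.024]
    - [0,0,0]
  rotation:
    - [0,0,0]
    - [0,0,0]
    - [0,0,0]
    - [0,0,0]

```text
clock: 10.92
position: [0.452, 0.1857, 0.1251]
tool_rot: [2.879, -0.0, 1.735]
force: [0.2, 0.3, 1.0]
grip_width: 0.0398
```

Request:
move_arm:
  jaw: [136,136,136,136,136]
  dp:
    - [0,-0.001,0.025]
    - [0,0,0.025]
    - [0,0,0.015]
    - [0,0,0.01]
    - [0,0,0]
  rotation:
    - [0,0,0]
    - [0,0,0]
    - [0,0,0]
    - [0,0,0]
    - [0,0,0]

```text
clock: 11.55
position: [0.4648, 0.1899, 0.0752]
tool_rot: [2.887, -0.001, 1.736]
force: [-0.2, 0.0, 0.2]
grip_width: 0.0398
```

Request:
move_arm:
  jaw: [160,190,210,225,240,255,255,255]
  dp:
    - [0,0,0]
    - [0,0,0]
    - [0,0,0]
    - [0,0,0]
    - [0,0,0]
    - [0,0,0]
    - [0,0,0]
    - [0,0,0]
  rotation:
    - [0,0,0]
    - [0,0,0]
    - [0,0,0]
    - [0,0,0]
    - [0,0,0]
    - [0,0,0]
    - [0,0,0]
    - [0,0,0]
  squeeze: 60

```text
clock: 12.55
position: [0.4679, 0.1905, 0.0764]
tool_rot: [2.88, -0.002, 1.736]
force: [12.3, 2.6, 6.5]
grip_width: 0.0097
```

```bash
python3 - <<'E'
from lid import *
s=bot.observe();print({k:np.round(s[k],3).tolist() for k in("qpos","position","force","moment","grip_width")})
im=grab_frame("scene");cv2.imwrite("pics/s5.png",cv2.resize(im[140:260,310:430],None,fx=5,fy=5,interpolation=cv2.INTER_CUBIC))
E
```

```text
{'qpos': [-0.885, 0.559, 0.411, 2.256, -0.778, 0.166, 0.365], 'position': [0.468, 0.19, 0.076], 'force': [12.296, 2.56, 6.515], 'moment': [0.287, -2.655, 0.123], 'grip_width': 0.01}
```

View pics/s5.png

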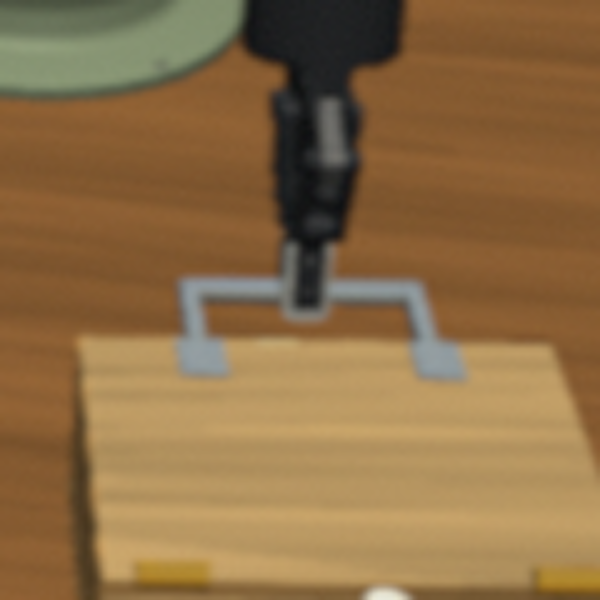

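q6 sits at its lower limit (0.166), so the 15° lean stopped the descent about 8 mm short and the bar is in the lower half of the pads. I'll open and regrasp more upright and deeper.

Request:
move_arm:
  jaw: [136,136,136,136,136]
  dp:
    - [0,0,0]
    - [0,0,0]
    - [0,0,0]
    - [0,0,-0.005]
    - [0,0,0]
  rotation:
    - [0,0,0]
    - [0,0,0]
    - [0,0,0]
    - [0,0,0]
    - [0,0,0]

```text
clock: 13.22
position: [0.4637, 0.1898, 0.0789]
tool_rot: [2.886, -0.001, 1.737]
force: [-0.6, -0.4, 1.1]
grip_width: 0.0397
```

```bash
sed -i 's/H=np.array(.*/H=np.array([.6925,.2265,.0805])/' lid.py; python3 - <<'E'
from lid import *
s=bot.observe();print(s["position"],s["grip_width"],s["force"])
p,r=grasp(0,.008,3);g,_=grasp(0,0,3,.02)
plan([(p,r,4),(g,r,3)]);print(g)
E
```

```text
[0.46374407 0.18982079 0.07889396] 0.03971003241058104 [-0.5747879  -0.38041743  1.10225136]
dp [[0.0, 0.0, 0.001], [-0.001, 0.001, 0.002], [0.0, 0.0, 0.001], [-0.001, 0.001, 0.001], [0.0, 0.0, 0.004], [0.0, 0.0, 0.004], [0.0, 0.0, 0.003]] 
rot [[0.016, 0.0, 0.0], [0.016, 0.0, 0.0], [0.016, 0.0, 0.0], [0.017, 0.0, 0.0], [0.0, 0.0, 0.0], [0.0, 0.0, 0.0], [0.0, 0.0, 0.0]]
end [0.4667 0.1887 0.0664] [ 3.091e+00 -1.000e-03  1.737e+00]
[0.46668668 0.18871181 0.06602741]
```

Request:
move_arm:
  jaw: [136,136,136,136,136,136,136,136]
  dp:
    - [0,0,0.001]
    - [-0.001,0.001,0.002]
    - [0,0,0.001]
    - [-0.001,0.001,0.001]
    - [0,0,0.004]
    - [0,0,0.004]
    - [0,0,0.003]
    - [0,0,0]
  rotation:
    - [0.016,0,0]
    - [0.016,0,0]
    - [0.016,0,0]
    - [0.017,0,0]
    - [0,0,0]
    - [0,0,0]
    - [0,0,0]
    - [0,0,0]

```text
clock: 14.22
position: [0.4665, 0.1886, 0.066]
tool_rot: [3.091, -0.001, 1.737]
force: [0.4, 0.2, -0.4]
grip_width: 0.0399
```

Request:
move_arm:
  jaw: [160,190,210,225,240,255,255,255]
  dp:
    - [0,0,0]
    - [0,0,0]
    - [0,0,0]
    - [0,0,0]
    - [0,0,0]
    - [0,0,0]
    - [0,0,0]
    - [0,0,0]
  rotation:
    - [0,0,0]
    - [0,0,0]
    - [0,0,0]
    - [0,0,0]
    - [0,0,0]
    - [0,0,0]
    - [0,0,0]
    - [0,0,0]
  squeeze: 60

```text
clock: 15.22
position: [0.4667, 0.1887, 0.0663]
tool_rot: [3.091, -0.001, 1.737]
force: [-1.5, -0.9, 5.4]
grip_width: 0.0101
```

```bash
python3 - <<'E'
from lid import *
plan([(*grasp(np.radians(t),0,3,.02),1) for t in np.linspace(0,45,26)[1:]])
print(grasp(np.radians(18),0,3,.02)[0],grasp(np.radians(36),0,3,.02)[0],)
E
```

```text
dp [[0.0, 0.0, -0.009], [0.0, 0.0, -0.009], [0.0, 0.0, -0.009], [0.0, 0.0, -0.009], [0.0, 0.0, -0.009], [0.0, 0.0, -0.009], [0.0, 0.0, -0.009], [0.0, 0.0, -0.009], [0.0, 0.0, -0.009], [0.0, 0.001, -0.009]] 
rot [[0.009, 0.0, 0.0], [0.01, 0.0, 0.0], [0.01, 0.0, 0.0], [0.01, 0.0, 0.0], [0.01, 0.0, 0.0], [0.01, 0.0, 0.0], [0.01, 0.0, 0.0], [0.01, 0.0, 0.0], [0.01, 0.0, 0.0], [0.01, 0.0, 0.0]]
dp [[0.0, 0.0, -0.009], [0.0, 0.0, -0.009], [0.0, 0.0, -0.009], [0.0, 0.0, -0.009], [0.0, 0.0, -0.009], [0.0, 0.0, -0.009], [0.0, 0.0, -0.009], [0.0, 0.0, -0.009], [0.0, 0.0, -0.009], [0.0, 0.0, -0.009]] 
rot [[0.01, 0.0, 0.0], [0.01, 0.0, 0.0], [0.01, 0.0, 0.0], [0.01, 0.0, 0.0], [0.01, 0.0, 0.0], [0.01, 0.0, 0.0], [0.01, 0.0, 0.0], [0.01, 0.0, 0.0], [0.01, 0.0, 0.0], [0.01, 0.0, 0.0]]
dp [[0.0, 0.0, -0.009], [0.0, 0.0, -0.009], [0.0, 0.0, -0.009], [0.0, 0.0, -0.009], [0.0, 0.0, -0.009]] 
rot [[0.01, 0.0, 0.0], [0.01, 0.0, 0.0], [0.01, 0.0, 0.0], [0.01, 0.0, 0.0], [0.01, 0.0, 0.0]]
end [0.5225 0.1979 0.2325] [-2.410e+00 -1.000e-03  1.737e+00]
[0.47332782 0.18982316 0.1374862 ] [0.50142307 0.19452469 0.20336679]
```

Request:
move_arm:
  jaw: [255,255,255,255,255,255,255,255,255,255]
  dp:
    - [0,0,-0.009]
    - [0,0,-0.009]
    - [0,0,-0.009]
    - [0,0,-0.009]
    - [0,0,-0.009]
    - [0,0,-0.009]
    - [0,0,-0.009]
    - [0,0,-0.009]
    - [0,0,-0.009]
    - [0,0.001,-0.009]
  rotation:
    - [0.009,0,0]
    - [0.01,0,0]
    - [0.01,0,0]
    - [0.01,0,0]
    - [0.01,0,0]
    - [0.01,0,0]
    - [0.01,0,0]
    - [0.01,0,0]
    - [0.01,0,0]
    - [0.01,0,0]

```text
clock: 16.48
position: [0.4733, 0.1899, 0.1375]
tool_rot: [-2.879, -0.001, 1.737]
force: [-3.8, 1.6, -1.1]
grip_width: 0.0098
```

```bash
python3 - <<'E'
from lid import *
plan([(*grasp(np.radians(t),0,3,.02),1) for t in np.linspace(18,45,16)[1:]])
E
```

```text
dp [[0.0, 0.0, -0.009], [0.0, 0.0, -0.009], [0.0, 0.0, -0.009], [0.0, 0.0, -0.009], [0.0, 0.0, -0.009], [0.0, 0.0, -0.009], [0.0, 0.0, -0.009], [0.0, 0.0, -0.009], [0.0, 0.0, -0.009], [0.0, 0.0, -0.009]] 
rot [[0.01, 0.0, 0.0], [0.01, 0.0, 0.0], [0.01, 0.0, 0.0], [0.01, 0.0, 0.0], [0.01, 0.0, 0.0], [0.01, 0.0, 0.0], [0.01, 0.0, 0.0], [0.01, 0.0, 0.0], [0.01, 0.0, 0.0], [0.01, 0.0, 0.0]]
dp [[0.0, 0.0, -0.009], [0.0, 0.0, -0.009], [0.0, 0.0, -0.009], [0.0, 0.001, -0.009], [0.0, 0.0, -0.009]] 
rot [[0.01, 0.0, 0.0], [0.01, 0.0, 0.0], [0.01, 0.0, 0.0], [0.01, 0.0, 0.0], [0.01, 0.0, 0.0]]
end [0.5229 0.1981 0.2318] [-2.408e+00 -1.000e-03  1.737e+00]
```

Request:
move_arm:
  jaw: [255,255,255,255,255,255,255,255,255,255]
  dp:
    - [0,0,-0.009]
    - [0,0,-0.009]
    - [0,0,-0.009]
    - [0,0,-0.009]
    - [0,0,-0.009]
    - [0,0,-0.009]
    - [0,0,-0.009]
    - [0,0,-0.009]
    - [0,0,-0.009]
    - [0,0,-0.009]
  rotation:
    - [0.01,0,0]
    - [0.01,0,0]
    - [0.01,0,0]
    - [0.01,0,0]
    - [0.01,0,0]
    - [0.01,0,0]
    - [0.01,0,0]
    - [0.01,0,0]
    - [0.01,0,0]
    - [0.01,0,0]

```text
clock: 17.73
position: [0.5013, 0.1949, 0.2033]
tool_rot: [-2.566, -0.002, 1.737]
force: [0.0, 3.9, -3.1]
grip_width: 0.0098
```

Request:
move_arm:
  jaw: [255,255,255,255,255,255,255,255]
  dp:
    - [0,0,-0.009]
    - [0,0,-0.009]
    - [0,0,-0.009]
    - [0,0.001,-0.009]
    - [0,0,-0.009]
    - [0,0,0]
    - [0,0,0]
    - [0,0,0]
  rotation:
    - [0.01,0,0]
    - [0.01,0,0]
    - [0.01,0,0]
    - [0.01,0,0]
    - [0.01,0,0]
    - [0,0,0]
    - [0,0,0]
    - [0,0,0]

```text
clock: 18.73
position: [0.5224, 0.1987, 0.232]
tool_rot: [-2.408, -0.002, 1.737]
force: [-6.2, 3.8, 5.1]
grip_width: 0.0102
```

```bash
python3 - <<'E'
from lid import *
s=bot.observe();p=np.array(s["position"]);r=R.from_euler("xyz",s["tool_rot"])
bar=p-r.apply([0,0,.02]);v=bar-H
print(p,bar,"r",np.hypot(v@d,v[2]),"lid deg",np.degrees(np.arctan2(v[2],-v@d)-np.arctan2(.0055,.23)),s["force"],s["grip_width"])
im=grab_frame("scene");cv2.imwrite("pics/s6.png",im)
P=[H+R.from_rotvec(e*np.radians(t)).apply(-.23*d+.0055*k+.05*e*sg) for t in(40,45,50) for sg in(-1,1)]
print(proj("scene",P).round(1).tolist())
E
python3 pal.py "(.610,-.187)" pics/t6.png
```

```text
[0.52239139 0.19865169 0.23195581] [0.53560138 0.2008377  0.24681236] r 0.23007648490536087 lid deg 44.92099849513894 [-6.24161983  3.82433404  5.05356564] 0.010221626515936218
[[356.4, 155.0], [402.9, 155.8], [357.7, 152.0], [404.9, 152.8], [358.9, 149.6], [407.1, 150.5]]
(331, 188) (array([ 0.60921464, -0.18762425]), np.float64(0.06128675248446563))
```

View pics/s6.png

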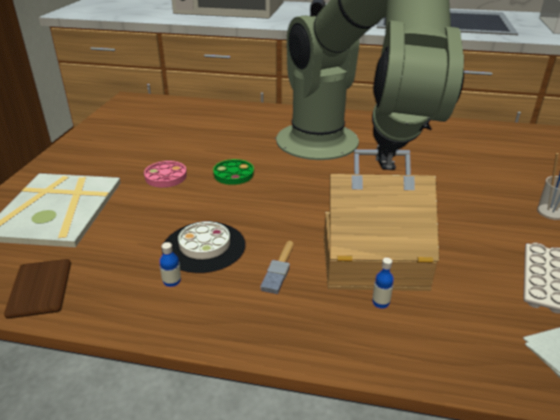

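The lid is raised with its bar at pixels (355–410, 152), which matches the row predicted for 45°. The palette lies on the mat at (204,240), and the bottles and brush are where they were. Handing in.

```bash
python3 -c "
from h import *
workorder.job_done();s=bot.observe();print(s['clock'],s['position'],s['grip_width'])"
```

```text
the job is handed in; nothing more can be done
the job is handed in; nothing more can be done
```

The palette is on the mat and the gripper is holding the paint box lid at 45°. I handed the job in at about 19 s of the 54 s allowed; no verdict was reported.

- **Palette:** I pushed it flat across the table with the part-open fingers. The last top view puts its centre at (0.609, -0.188), about 10 mm from the mat's centre, against the 40 mm allowed.
- **Lid:** I lifted it by its bar along the hinge arc and it is still gripped, set to 60 N. The arm's pose gives 44.9°, and the bar's position in the scene picture agrees with 45°.
- **Bystanders:** both bottles and the brush look unmoved in the last picture, judged by eye.

**Checks that disagreed or failed:**
- My first grasp on the bar stopped about 8 mm short because a wrist joint was at its limit. I opened and regrasped more upright before lifting anything.
- The grip width reads about 10 mm on the 12 mm bar, but it stayed steady through the whole lift.
- The two views of the bar differed by about 4 mm before the grasp.
- The state could not be read again after handing in, so I have no check of the hold after that point.

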